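# Find the concealed hatch catch on the amplifier

### The arm

A 7-joint arm with a two-finger parallel gripper is mounted at the origin on the work surface. World frame = base frame: x ahead of the robot, y to its left, z up, the work surface at z = 0. Lengths are in m, angles in rad, forces in N, time in s.
With the tool pointing down it reaches from about 0.425 to 0.95 m from the base axis. Payload 4.7 kg.
Tool frame: the origin (TCP) lies midway between the tips of the shut fingers; the grasp point (between the pads) lies 19 mm behind it; z points along the fingers, y is the direction in which the jaws open and shut (so a half turn about z gives the same grasp; the last joint's range is limited). The gripper opens to 87 mm and grips with 3 to 60 N. Pads are 19 mm wide; open, the fingers measure 117 mm over their backs; the gripper's body (75 mm by 190 mm) begins 51 mm behind the grasp point.
Start: joints at [1.249, 0.469, -0.049, 1.532, 0.024, 1.141, -0.082], TCP at [0.195, -0.646, 0.223] pointing down, gripper open.
Joint ranges: [-2.59, 2.59], [-0.33, 1.99], [-1.39, 1.29], [0.1, 2.45], [-1.04, 4.18], [0.21, 1.99], [-2.66, 2.66]. Speed limits (rad/s): [2.57, 2.57, 3.14, 3.14, 3.14, 3.14, 3.14].

### API

Orientations are given as a unit quaternion [w, x, y, z].
In Python, from cell import r, optics, workorder gives the robot as it stands. The module is installed in compiled form; this text tells all that it offers.
- The arm moves only by the tool step_arm, never from a script. Its arguments are lists of equal length, an entry for each row: "travel": the shift along the tool's x, y, z in m, a list of three; "twist": the turn, a rotation vector about the tool's x, y, z in degrees, a list of three. A call has 1 to 20 rows; each row is the pose to reach, as a shift and turn from the pose measured when the call began, along the tool's axes at that moment; what a row does not reach only later rows make up. A row lasts 1/10 s, in which the tool goes at most 50 mm and 8.59 degrees, less where a joint would pass 70% of its speed; a pose out of reach is approached as far as the arm can. A call with a gripper value outside its range is refused whole. "grip" is the opening, from -1 (shut) to 1 (fully open), set as the call begins (left out, the last holds). The fingers move at their own pace and stop on an object; "newtons" is the grip in N (left out, the last holds). Time passes only in rows, so rows that repeat a pose let the fingers close. It gives the time, the measured TCP pose, the force and the opening at its end, in the units of the state.
- r.sense(): the state, without advancing time (a new reading comes with each control period).
- optics.capture(name): name is "scene" or "top" or "wrist"; returns a dict with "color" (400x640x3 uint8, blue, green, red), "camera_matrix" (3x3 intrinsics, pixels), "world_from_camera" (4x4, takes a point from camera to world coordinates); the wrist camera has in their place "tool_from_camera" (4x4, takes a point from camera to tool coordinates, whose origin is the TCP and whose axes are the flange's). Camera axes: x right, y down, z forward; pixel columns grow to the right and rows downward; lengths in m; the calibration is good to about 2 mm. A picture is of the moment at which its call begins: read the wrist's pose just before it. There is no depth.
- workorder.sign_off(): hands the job in, once; it reports no verdict.
The state is a dict: "clock": time; "joints": joint angles; "joint_velocities": joint speeds; "tau": joint torques, N m; "position": TCP position; "tcp_rot": TCP orientation; "contact_force": force on the tool from outside, world axes, zero at the start; "moment": the same for the moment, N m; "finger_gap": opening from 0.0 (shut) to 1.0 (fully open).
Only numpy, scipy, OpenCV 4.12 (cv2) and the standard library are available. Lean on these libraries where they do the work, as an engineer would, in place of code of your own. Each camera call takes 0.05 s, during which the arm holds its last target. There are 200 camera calls.

### The job

The battery hatch in the top panel of the desktop amplifier is released by a concealed catch: of the five identical flush rectangular insets in the panel, one gives way when pressed and the other four are solid. Feel gently from inset to inset with the closed fingertips until you find the one that gives, push it fully in so that the hatch pops ajar, and draw back clear. Do not touch the hatch flap, and leave everything else on the desk where it is without picking anything up.

Things in the scene. Friction and masses are not known exactly. Their poses are not given: they have to be found in the camera images.
- amplifier: desktop headphone amplifier, black body with flat grey top panel, 220 mm (x) by 300 mm (y), 70 mm high, heavy, cannot be moved; origin at the centre of its underside, on the desk; its front, with volume knob and sockets, faces its -x; z up
- panel (a point): centre of the amplifier's top panel face, 70 mm above the desk, axes as the amplifier's. Five identical grey rectangular insets, 40 (x) by 50 (y) mm in 42 by 52 mm openings, faces 2 mm below the panel's, centred at (x, y) mm: (-60, -100), (-60, 0), (-60, 100), (55, -100), (55, 100). One of them, a different one each time, is the catch; the others are solid blanks that do not move
- catch (a joint): how far the catch has been pushed in, m: 0 at the start, 0.007 fully in. It slides straight down against friction of about 4 N, stops hard at 7 mm, and stays where it is left; as it goes in it raises the hatch
- hatch: grey battery hatch flap, 60 (x) by 110 (y) by 4 mm, in the top panel and flush with it when shut, covering x 25 to 85, y -55 to 55 mm from the panel's centre. Origin at the middle of its hinge, on its far (+x) edge; axes as the amplifier's while shut. With the catch fully in, its near edge stands about 20 mm up (0.36 rad) and it stays ajar
- earbud_case: round black earbud case, 38 mm across, 22 mm high, standing on the amplifier's top panel between the two rows of insets and short of the hatch; origin at the centre of its underside
- player: white pocket music player with dark screen, 112 x 62 x 16 mm, flat on the desk close beside the amplifier's +y end; origin centre of underside
- round_case: round grey fabric case, 82 mm across, 33 mm high, on the desk close beside the amplifier's -y end; origin centre of underside
- pocket_amp: small black pocket amplifier, 95 x 60 x 26 mm, on the desk; origin centre of underside
- headphones: black over-ear headphones lying on the desk, about 215 x 150 mm, 72 mm high; origin on the desk between the ear cups
Not all that is in view belongs to the job. Leave any blue or green look-alike of the round_case alone. What is shaped like the pocket_amp but orange is not meant.

How it is judged:
By the outcome, as a careful person would: the job done as asked, in the order asked, and still so for the second after the job is handed in, with the robot touching nothing.
It also fails if it takes over 58 s, if anything falls off the work surface, if the arm or the gripper's body presses on something with over 40 N, if the wrist force passes 120 N, or if a joint passes its speed limit or range.

## Working session

There is one attempt and no reset: what is moved stays moved. The work goes in short steps, Python scripts to look and compute and a tool call to move; the robot and the scene stay as the last step left them, time stands still between calls to the robot, and variables do not carry over. Pictures are saved under pics/ and viewed, about 8 in all and at most 12, crops included, and the job is handed in when it is done.

Besides the shell and the picture viewer there is one more tool, called after "Request:" as name(argument=value, ...) on one line, values as JSON. step_arm: Moves the arm, as the interface text tells. Its arguments: {"type":"object","properties":{"travel":{"type":"array"},"twist":{"type":"array"},"grip":{"type":"number"},"newtons":{"type":"number"}},"required":["travel","twist"]}

```bash
mkdir -p pics; cat > h.py <<'E'
import numpy as np, cv2
from cell import r, optics, workorder
def ray(c,u,v,z):
    K=c["camera_matrix"];T=np.array(c["world_from_camera"])
    d=T[:3,:3]@np.linalg.solve(K,[u,v,1.]);o=T[:3,3]
    return o+d*(z-o[2])/d[2]
def proj(c,p):
    T=np.linalg.inv(c["world_from_camera"]);q=c["camera_matrix"]@(T[:3,:3]@p+T[:3,3]);return q[:2]/q[2]
E
python3 - <<'E'
from h import *
s=r.sense();print(s)
for n in("top","scene"):
    c=optics.capture(n);cv2.imwrite(f"pics/{n}.png",c["color"]);np.savez(f"{n}.npz",**c);print(n,c["world_from_camera"],c["camera_matrix"])
E
```

```text
{'clock': 0.0, 'joints': array([ 1.24906975,  0.46947158, -0.04861603,  1.53370257,  0.0241223 ,
        1.14098894, -0.08230914]), 'joint_velocities': array([-0.00042927,  0.00083924,  0.00076873,  0.0020067 ,  0.00070851,
        0.00023558,  0.00029036]), 'tau': array([ 8.10596885e-04, -5.07968009e+01, -8.03954294e-02, -2.36150533e+01,
       -6.13486511e-02,  3.79382679e-02,  1.79803405e-04]), 'position': array([ 0.19468659, -0.6456833 ,  0.22147553]), 'tcp_rot': array([-9.74333994e-04,  9.89296515e-01,  1.45915802e-01, -1.85882287e-04]), 'contact_force': array([ 0.25422709, -0.44038612, -0.03576366]), 'moment': array([0.01899325, 0.00969476, 0.05495288]), 'finger_gap': 1.0051877693166882}
top [[ 0.01837859 -0.99295072  0.11709435  0.38784546]
 [-0.99981498 -0.01891692 -0.00348759  0.02682847]
 [ 0.00567807 -0.11700859 -0.99311467  1.11371705]
 [ 0.          0.          0.          1.        ]] [[370.34816073   0.         321.61880242]
 [  0.         370.34816073 201.35309357]
 [  0.           0.           1.        ]]
scene [[ 0.78559572  0.37686222 -0.49072827  1.23068972]
 [ 0.61862344 -0.46299691  0.63477469 -0.92578148]
 [ 0.01201693 -0.80225229 -0.59686419  0.95314729]
 [ 0.          0.          0.          1.        ]] [[447.02777587   0.         322.27681842]
 [  0.         447.02777587 191.89371196]
 [  0.           0.           1.        ]]
```

View pics/top.png

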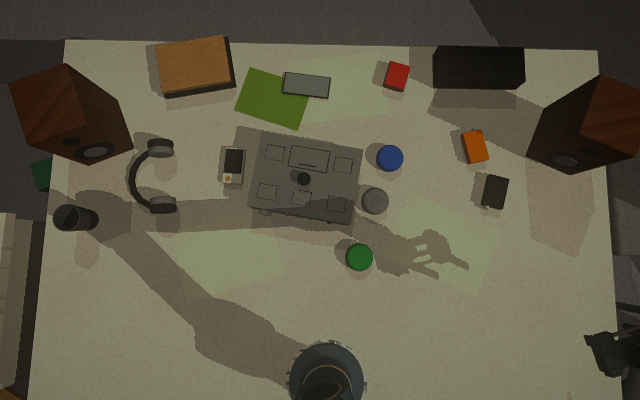

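View pics/scene.png

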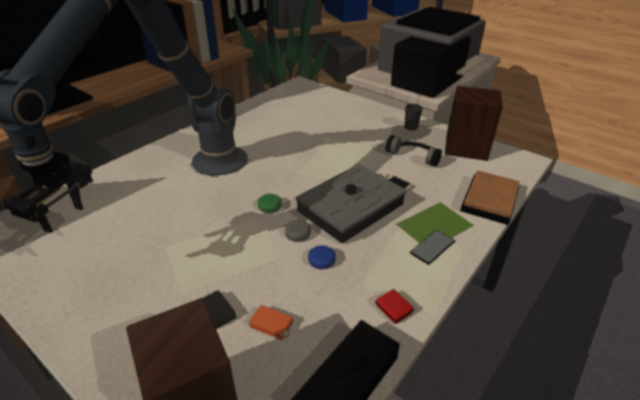

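The top view shows the amplifier at about (305,177), the hatch at (309,157) and the earbud case at (303,178). The insets are at (275,153), (343,165), (267,191), (300,198) and (336,203). The look-alikes (blue case 390,158, green case 359,257, grey round_case 375,200, orange 475,146) all stay untouched. Next I fit the panel pose and check it in a close crop.

```bash
cat >> h.py <<'E'
INS=np.array([[-60,-100],[-60,0],[-60,100],[55,-100],[55,100]])/1000
def fit(A,B):
    a=A-A.mean(0);b=B-B.mean(0);t=np.arctan2((a[:,0]*b[:,1]-a[:,1]*b[:,0]).sum(),(a*b).sum())
    R=np.array([[np.cos(t),-np.sin(t)],[np.sin(t),np.cos(t)]]);return t,R,B.mean(0)-R@A.mean(0)
E
python3 - <<'E'
from h import *
c=dict(np.load("top.npz"));im=c["color"]
uv=[(336,203),(300,198),(267,191),(343,165),(275,153)]
# refine: dark outline -> threshold adaptive, contours near the guess
S=6;x0,y0=236,120;crop=cv2.resize(im[y0:235,x0:372],None,fx=S,fy=S,interpolation=cv2.INTER_CUBIC)
g=cv2.cvtColor(crop,cv2.COLOR_BGR2GRAY)
m=cv2.adaptiveThreshold(g,255,cv2.ADAPTIVE_THRESH_MEAN_C,cv2.THRESH_BINARY_INV,61,5)
cs,_=cv2.findContours(m,cv2.RETR_LIST,cv2.CHAIN_APPROX_SIMPLE)
P=[]
for u,v in uv:
    best=None
    for k in cs:
        (cx,cy),(w,h),a=cv2.minAreaRect(k);w,h=sorted((w,h))
        if np.hypot(cx/S+x0-u,cy/S+y0-v)<5 and 60<w<110 and 75<h<140 and (best is None or w*h>best[2]*best[3]):best=(cx,cy,w,h)
    print((u,v),best)
    P.append(((best[0]+.5)/S+x0-.5,(best[1]+.5)/S+y0-.5) if best else (u,v))
W=np.array([ray(c,u,v,.07)[:2] for u,v in P]);t,R,o=fit(INS,W)
print("yaw",np.degrees(t),"o",o,"res mm",((INS@R.T+o)-W)*1000);np.savez("fit0.npz",t=t,o=o)
def dr(pts,z,col):
    q=[proj(c,np.r_[R@p+o,z]) for p in np.array(pts)];q=((np.array(q)-[x0,y0]+.5)*S).astype(int)
    cv2.polylines(crop,[q],True,col,1)
f=lambda a,b,d,e:[(a,d),(b,d),(b,e),(a,e)]
for i in INS: dr(f(i[0]-.021,i[0]+.021,i[1]-.026,i[1]+.026),.07,(0,255,0))
dr(f(.025,.085,-.055,.055),.07,(0,0,255));dr(f(-.11,.11,-.15,.15),.07,(255,0,0))
crop=cv2.convertScaleAbs(crop,alpha=1.6)
cv2.imwrite("pics/fit.png",cv2.resize(crop,(790,int(crop.shape[0]*790/crop.shape[1]))))
E
```

```text
(336, 203) None
(300, 198) None
(267, 191) None
(343, 165) (643.351318359375, 269.89190673828125, 96.33780670166016, 116.72328186035156)
(275, 153) None
yaw -9.15241164070544 o [0.57999923 0.0718352 ] res mm [[-2.12266321  0.36639128]
 [ 1.43995769 -3.34400658]
 [-0.92761161  1.04828181]
 [-0.05097204  0.09459139]
 [ 1.66128917  1.8347421 ]]
```

View pics/fit.png

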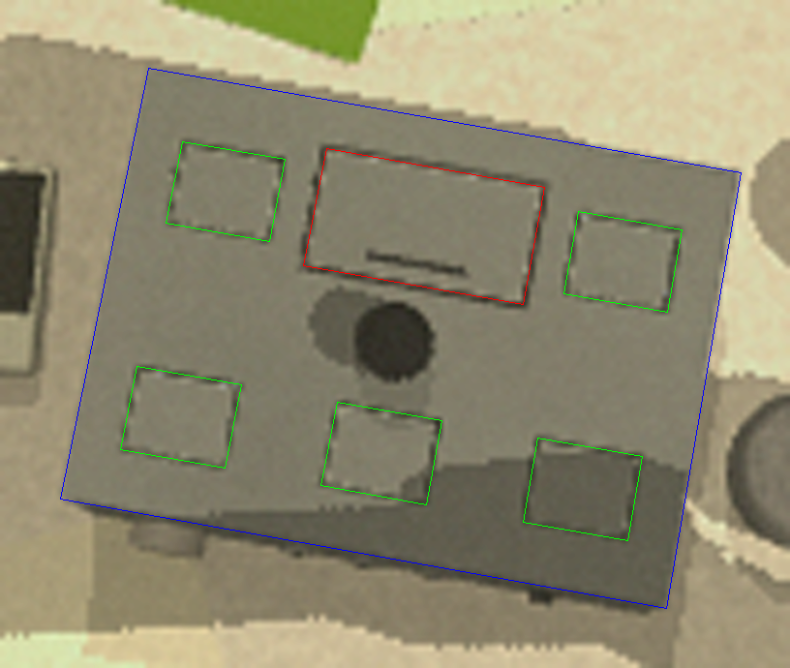

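The crop shows the model outline matching all five insets, the hatch and the panel edges to about 2 mm, so the pose is good. Panel centre is (0.580, 0.072) with yaw −9.15°. Next I work out the moves.

```bash
cat >> h.py <<'E'
from scipy.spatial.transform import Rotation as Ro
def goto(i=None,z=.1,xy=None):
    d=np.load("fit0.npz");t=float(d["t"]);R=np.array([[np.cos(t),-np.sin(t)],[np.sin(t),np.cos(t)]])
    p=np.r_[R@(INS[i] if xy is None else xy)+d["o"],z];s=r.sense();q=s["tcp_rot"];T=Ro.from_quat(np.r_[q[1:],q[0]])
    G=Ro.from_euler("z",t)*Ro.from_rotvec([np.pi,0,0])
    print("world",p.round(4),"travel mm",(T.inv().apply(p-s["position"])*1000).round(1),"twist",(T.inv()*G).as_rotvec(True).round(2))
E
python3 -c "
from h import *
for i in range(5): goto(i,.13)"
```

```text
world [ 0.5049 -0.0173  0.13  ] travel mm [ 478.4 -512.    92.5] twist [-0.1   0.03 25.93]
world [0.5208 0.0814 0.13  ] travel mm [ 522.1 -601.9   92.6] twist [-0.1   0.03 25.93]
world [0.5367 0.1801 0.13  ] travel mm [ 565.8 -691.8   92.8] twist [-0.1   0.03 25.93]
world [ 0.6184 -0.0356  0.13  ] travel mm [ 581.8 -461.7   92.4] twist [-0.1   0.03 25.93]
world [0.6502 0.1618 0.13  ] travel mm [ 669.3 -641.5   92.7] twist [-0.1   0.03 25.93]
```

Request:
step_arm(travel=[[24, 0, 0], [0, 0, 0]], twist=[[0, 0, 0], [0, 0, 0]], grip=-2)

```text
out of range
```

Request:
step_arm(travel=[[0.024, -0.0256, 0], [0.048, -0.0512, 0], [0.072, -0.0768, 0], [0.096, -0.1024, 0], [0.12, -0.128, 0], [0.144, -0.1536, 0], [0.168, -0.1792, 0], [0.192, -0.2048, 0], [0.216, -0.2304, 0], [0.24, -0.256, 0], [0.264, -0.2816, 0], [0.288, -0.3072, 0], [0.312, -0.3328, 0], [0.336, -0.3584, 0.01], [0.36, -0.384, 0.02], [0.384, -0.4096, 0.03], [0.408, -0.4352, 0.04], [0.432, -0.4608, 0.05], [0.456, -0.4864, 0.06], [0.4784, -0.512, 0.07]], twist=[[0, 0, 2], [0, 0, 4], [0, 0, 6], [0, 0, 8], [0, 0, 10], [0, 0, 12], [0, 0, 14], [0, 0, 16], [0, 0, 18], [0, 0, 20], [0, 0, 22], [0, 0, 24], [0, 0, 25.9], [0, 0, 25.9], [0, 0, 25.9], [0, 0, 25.9], [0, 0, 25.9], [0, 0, 25.9], [0, 0, 25.9], [0, 0, 25.9]], grip=-1, newtons=20)

```text
clock: 2.1
position: [0.5052, -0.016, 0.1519]
tcp_rot: [-0.001, 0.997, -0.08, -0.0]
contact_force: [-0.9, -1.6, -0.2]
finger_gap: 0.007
```

The first of those two calls was a malformed draft of mine. It was refused and nothing moved. Now a near check with the wrist camera.

```bash
python3 - <<'E'
from h import *
goto(0,.078)
s=r.sense();c=optics.capture("wrist");q=s["tcp_rot"]
T=np.eye(4);T[:3,:3]=Ro.from_quat(np.r_[q[1:],q[0]]).as_matrix();T[:3,3]=s["position"]
c["world_from_camera"]=T@c["tool_from_camera"];im=c["color"].copy()
d=np.load("fit0.npz");t=float(d["t"]);R=np.array([[np.cos(t),-np.sin(t)],[np.sin(t),np.cos(t)]])
for i in INS:
    q=np.array([proj(c,np.r_[R@(i+k)+d["o"],.07]) for k in np.array([(-21,-26),(21,-26),(21,26),(-21,26)])/1000]);print(q.round())
    if abs(q).max()<2000: cv2.polylines(im,[q.astype(int)],True,(0,255,0),1)
q=proj(c,s["position"]);print(q)
cv2.imwrite("pics/w1.png",cv2.convertScaleAbs(im,alpha=1.6))
E
```

```text
world [ 0.5049 -0.0173  0.078 ] travel mm [-0.1  1.5 73.9] twist [-0.09  0.06  0.03]
[[352. 234.]
 [353. 181.]
 [283. 181.]
 [284. 234.]]
[[222. 234.]
 [218. 181.]
 [147. 181.]
 [155. 234.]]
[[ 92. 234.]
 [ 82. 181.]
 [ 12. 181.]
 [ 25. 234.]]
[[357.  76.]
 [359.   7.]
 [278.   7.]
 [280.  76.]]
[[ 62.  76.]
 [ 49.   7.]
 [-32.   6.]
 [-15.  76.]]
[315.95095419 254.61355096]
```

View pics/w1.png

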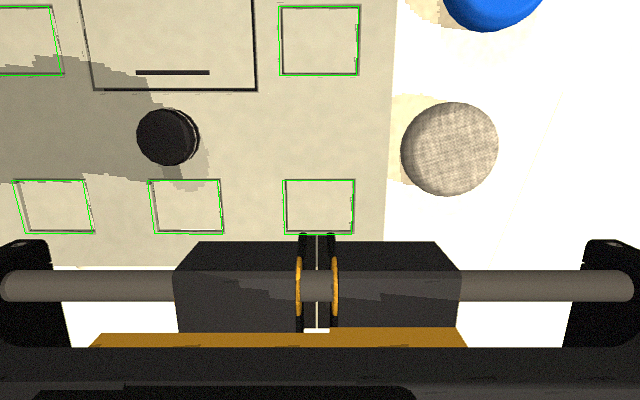

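The wrist view shows the predicted openings lying on the real insets to about 1–2 mm (first inset at 318,207), and the fingers are shut. I descend to just above inset 1.

Request:
step_arm(travel=[[0, 0.0015, 0.02], [0, 0.0015, 0.04], [0, 0.0015, 0.055], [0, 0.0015, 0.068], [0, 0.0015, 0.074], [0, 0.0015, 0.076], [0, 0.0015, 0.077], [0, 0.0015, 0.077]], twist=[[0, 0, 0], [0, 0, 0], [0, 0, 0], [0, 0, 0], [0, 0, 0], [0, 0, 0], [0, 0, 0], [0, 0, 0]])

```text
clock: 2.95
position: [0.5067, -0.0104, 0.0743]
tcp_rot: [-0.003, 0.997, -0.076, 0.0]
contact_force: [0.5, 0.4, -0.6]
finger_gap: 0.01
```

Request:
step_arm(travel=[[0, 0, 0.001], [0, 0, 0.002], [0, 0, 0.003], [0, 0, 0.004], [0, 0, 0.005], [0, 0, 0.006], [0, 0, 0.006]], twist=[[0, 0, 0], [0, 0, 0], [0, 0, 0], [0, 0, 0], [0, 0, 0], [0, 0, 0], [0, 0, 0]])

```text
clock: 3.65
position: [0.5067, -0.0104, 0.0685]
tcp_rot: [-0.003, 0.997, -0.076, 0.0]
contact_force: [-0.9, 0.6, 2.2]
finger_gap: 0.007
```

```bash
python3 -c "
from h import *
goto(0,.066);s=r.sense();print(s['position'],s['contact_force'],s['joint_velocities'].round(3))"
```

```text
world [ 0.5049 -0.0173  0.066 ] travel mm [-0.8  7.1  2.4] twist [-0.37  0.03  0.47]
[ 0.50668079 -0.01041289  0.06847763] [-0.90073759  0.61189689  2.17430016] [ 0.002 -0.    -0.001  0.002  0.    -0.002  0.001]
```

Request:
step_arm(travel=[[0, 0, -0.004], [0, 0.003, -0.004], [-0.001, 0.007, -0.004], [-0.001, 0.007, -0.002], [-0.001, 0.007, 0], [-0.001, 0.007, 0.001], [-0.001, 0.007, 0.002], [-0.001, 0.007, 0.002]], twist=[[0, 0, 0], [-0.3, 0, 0.4], [-0.3, 0, 0.4], [-0.3, 0, 0.4], [-0.3, 0, 0.4], [-0.3, 0, 0.4], [-0.3, 0, 0.4], [-0.3, 0, 0.4]])

```text
clock: 4.45
position: [0.5045, -0.0175, 0.0683]
tcp_rot: [0.0, 0.997, -0.079, -0.001]
contact_force: [-6.0, -0.3, 20.0]
finger_gap: 0.009
```

Request:
step_arm(travel=[[0, 0, 0.001], [0, 0, 0.002], [0, 0, 0.002]], twist=[[0, 0, 0], [0, 0, 0], [0, 0, 0]])

```text
clock: 4.75
position: [0.5045, -0.0175, 0.0683]
tcp_rot: [0.001, 0.997, -0.079, -0.001]
contact_force: [-5.9, -0.3, 20.3]
finger_gap: 0.006
```

Inset (-60,-100) is solid: 20 N and no movement. Next is (-60,0).

Request:
step_arm(travel=[[0, 0, -0.015], [0, -0.01, -0.035], [0, -0.03, -0.035], [0, -0.055, -0.035], [0, -0.08, -0.035], [0, -0.095, -0.035], [0, -0.1, -0.035], [0, -0.1, -0.025], [0, -0.1, -0.012], [0, -0.1, -0.005], [0, -0.1, -0.004], [0, -0.1, -0.004]], twist=[[0, 0, 0], [0, 0, 0], [0, 0, 0], [0, 0, 0], [0, 0, 0], [0, 0, 0], [0, 0, 0], [0, 0, 0], [0, 0, 0], [0, 0, 0], [0, 0, 0], [0, 0, 0]])

```text
clock: 5.95
position: [0.5201, 0.0806, 0.0716]
tcp_rot: [0.001, 0.997, -0.08, -0.001]
contact_force: [0.7, -0.0, -0.6]
finger_gap: 0.003
```

```bash
python3 -c "
from h import *
goto(1,.068);print(r.sense()['contact_force'])"
```

```text
world [0.5208 0.0814 0.068 ] travel mm [ 0.6 -0.9  3.6] twist [0.13 0.12 0.  ]
[ 0.69883354 -0.01703578 -0.61387132]
```

Request:
step_arm(travel=[[0, -0.001, 0.001], [0, -0.001, 0.002], [0, -0.001, 0.003], [0, -0.001, 0.0035], [0, -0.001, 0.004], [0, -0.001, 0.0045], [0, -0.001, 0.0045]], twist=[[0, 0, 0], [0, 0, 0], [0, 0, 0], [0, 0, 0], [0, 0, 0], [0, 0, 0], [0, 0, 0]])

```text
clock: 6.65
position: [0.5204, 0.0816, 0.0673]
tcp_rot: [0.001, 0.997, -0.08, -0.001]
contact_force: [-0.5, -1.1, 3.5]
finger_gap: 0.006
```

Request:
step_arm(travel=[[0, 0, 0.0005], [0, 0, 0.001], [0, 0, 0.0015], [0, 0, 0.0015]], twist=[[0, 0, 0], [0, 0, 0], [0, 0, 0], [0, 0, 0]])

```text
clock: 7.05
position: [0.5204, 0.0816, 0.0657]
tcp_rot: [0.001, 0.997, -0.08, -0.001]
contact_force: [-0.7, 0.7, 3.2]
finger_gap: 0.002
```

It gives at about 3–4 N, so this is the catch. I push it in to the stop.

Request:
step_arm(travel=[[0, 0, 0.0007], [0, 0, 0.0014], [0, 0, 0.0021], [0, 0, 0.0028], [0, 0, 0.0035], [0, 0, 0.004], [0, 0, 0.0045], [0, 0, 0.005], [0, 0, 0.0055], [0, 0, 0.0055]], twist=[[0, 0, 0], [0, 0, 0], [0, 0, 0], [0, 0, 0], [0, 0, 0], [0, 0, 0], [0, 0, 0], [0, 0, 0], [0, 0, 0], [0, 0, 0]])

```text
clock: 8.05
position: [0.5204, 0.0816, 0.0613]
tcp_rot: [0.001, 0.997, -0.08, -0.001]
contact_force: [-4.4, -0.4, 13.1]
finger_gap: 0.007
```

Hard stop reached at z 0.0613, which is 7 mm below the inset face, with 13 N. One slightly firmer press, then retreat straight up and toward the robot.

Request:
step_arm(travel=[[0, 0, 0.001], [0, 0, 0.0015], [0, 0, 0.002], [0, 0, 0.002]], twist=[[0, 0, 0], [0, 0, 0], [0, 0, 0], [0, 0, 0]])

```text
clock: 8.45
position: [0.5204, 0.0816, 0.0611]
tcp_rot: [0.002, 0.997, -0.08, -0.001]
contact_force: [-5.0, -1.2, 19.0]
finger_gap: 0.006
```

Request:
step_arm(travel=[[0, 0, -0.01], [0, 0, -0.03], [0, 0, -0.06], [0, 0, -0.09], [0, 0, -0.12], [0, 0.02, -0.14], [-0.01, 0.05, -0.15], [-0.02, 0.09, -0.15], [-0.03, 0.13, -0.15], [-0.03, 0.17, -0.15], [-0.03, 0.21, -0.15], [-0.03, 0.24, -0.15], [-0.03, 0.25, -0.15], [-0.03, 0.25, -0.15], [-0.03, 0.25, -0.15], [-0.03, 0.25, -0.15]], twist=[[0, 0, 0], [0, 0, 0], [0, 0, 0], [0, 0, 0], [0, 0, 0], [0, 0, 0], [0, 0, 0], [0, 0, 0], [0, 0, 0], [0, 0, 0], [0, 0, 0], [0, 0, 0], [0, 0, 0], [0, 0, 0], [0, 0, 0], [0, 0, 0]])

```text
clock: 10.05
position: [0.4518, -0.1579, 0.212]
tcp_rot: [0.001, 0.997, -0.078, -0.001]
contact_force: [-0.4, 0.6, -1.0]
finger_gap: 0.005
```

```bash
python3 - <<'E'
from h import *
a=optics.capture("top")["color"][115:240,225:405];b=optics.capture("scene")["color"][140:290,230:480]
f=lambda x,w:cv2.convertScaleAbs(cv2.resize(x,(w,int(x.shape[0]*w/x.shape[1])),interpolation=cv2.INTER_CUBIC),alpha=1.6)
A,B=f(a,400),f(b,400);h=max(len(A),len(B))
cv2.imwrite("pics/end.png",np.hstack([cv2.copyMakeBorder(k,0,h-len(k),0,0,0) for k in(A,B)]));print(r.sense()["contact_force"])
E
```

```text
[0.3449281  0.03496651 0.18736423]
```

View pics/end.png

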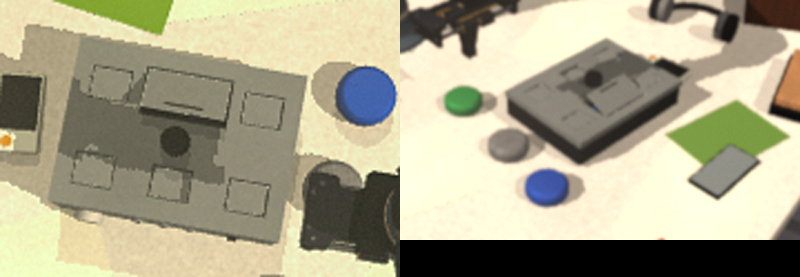

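In the top view the hatch (185,95) stands ajar with its near edge lifted. The earbud case (175,140) and round_case are where they were, and the gripper is clear at z 0.21.

```bash
python3 -c "
from h import *
print(workorder.sign_off())"
```

```text
the job is handed in; nothing more can be done
None
```

The catch was the inset at (-60, 0). I pushed it fully in, the hatch popped ajar, and I handed the job in at about 10 s.

- **Feeling:** I touched only two insets with the closed fingertips. The one at (-60, -100) was solid: about 20 N and no movement. That was firmer than I intended for a gentle feel. The one at (-60, 0) gave way at about 3–4 N.
- **Pushing in:** It reached a hard stop about 7 mm below where the solid inset's face was met, with about 19 N at the end. I then drew straight up and off to the side.
- **Last checks:** The pictures show the hatch's near edge raised and the earbud case and the things around the amplifier apparently unmoved. I judged these by eye and did not measure the hatch angle or their positions. The gripper was clear at z 0.21 with contact force near zero.
- **What went wrong:**
  - One badly written move call was refused before anything moved.
  - My first touch on (-60, -100) landed about 7 mm off-centre, still inside the inset as far as the figures show. I re-centred before pressing.

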